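# Sleeve on the pin, cover plate held ready for its screws

### The arm

A 6-joint arm with a two-finger parallel gripper is mounted at the origin on the work surface; the furniture and walls round the work are solid. World frame = base frame: x ahead of the robot, y to its left, z up, the work surface at z = 0. Lengths are in m, angles in rad, forces in N, time in s.
With the tool pointing down it reaches from about 0.3 to 0.875 m from the base axis. Payload 6.4 kg.
Tool frame: the origin (TCP) lies midway between the tips of the shut fingers; the grasp point (between the pads) lies 19 mm behind it; y points along the fingers, x is the direction in which the jaws open and shut, and the axes are right-handed (so a half turn about y gives the same grasp; the last joint's range is limited). The gripper opens to 85 mm and grips with 20 to 120 N. Pads are 22 mm wide; open, the fingers measure 114 mm over their backs; the gripper's body (76 mm by 85 mm) begins 54 mm behind the grasp point. The pads swing forward as they close: fully open they stand 13 mm farther back than shut.
Start: joints at [-1.42, 0.181, 1.607, -0, 1.354, -0.206], TCP at [0.201, -0.539, 0.231] pointing down, gripper open.
Joint ranges: [-2.99, 2.99], [-0.89, 2.07], [0.3, 2.58], [-1.14, 4.28], [0, 2.63], [-3.12, 3.12]. Speed limits (rad/s): [2.57, 2.57, 3.01, 3.14, 3.14, 3.14].

### API

Orientations are given as a unit quaternion [w, x, y, z].
In Python, from bench import ctrl gives the robot as it stands.
- The arm moves only by the tool step_arm, never from a script. Its argument "commands" is a list of rows, each a list of 7 numbers: the turn, a rotation vector about the tool's x, y, z in units of 6 degrees (1.0 is 6 degrees), then the shift along the tool's x, y, z in units of 30 mm (1.0 is 30 mm), then the opening, from 0 (shut) to 1 (fully open). A call has 1 to 10 rows; each row shifts and turns the commanded pose from where the row before left it, along the tool's axes as they then stand; what a row does not reach is not made up. A row lasts 1/10 s, in which the tool goes at most 50 mm and 8.59 degrees, less where a joint would pass 70% of its speed; a pose out of reach is approached as far as the arm can. A call with a number of a shift or a turn outside -1 to 1 is refused whole. A call with a gripper value outside its range is refused whole. The fingers move at their own pace and stop on an object; the grip force is fixed at half the most. Time passes only in rows, so rows that do not move let the fingers close. It gives the time, the measured TCP pose, the force and the opening at its end, in the units of the state.
- ctrl.get_obs(): the state, without advancing time (a new reading comes with each control period).
- ctrl.camera(name): name is "side" or "top"; returns (picture, depth): 420x560x3 uint8, blue, green, red; 420x560 float32, m along the optical axis (not along the pixel's ray), 0 where there is no reading.
- ctrl.get_calibration(name): a dict with "intrinsics" (3x3 intrinsics, pixels), "R" (3x3) and "t" (3): a world point X has camera coordinates R X + t. Camera axes: x right, y down, z forward; pixel columns grow to the right and rows downward; lengths in m; the calibration is good to about 2 mm. A picture is of the moment at which its call begins. get_calibration takes no time and is no camera call.
- ctrl.hand_in(): hands the job in, once; it reports no verdict.
Trained networks look in the newest picture that a camera, given by its name, has taken for a name from the list of things; names that differ only in an ending like _2 or _b are one class to them, and where a whole thing is asked for, a point or a joint stands for the part that bears it (a point fixed in the world has none). Each returns a list of dicts, best first, with "p" (0 to 1); they miss things now and then, are a little off and sometimes report something else, mostly with a low value. They report only what shows in the picture. A call takes as long as a camera call. They do not tell look-alikes from the thing itself.
- ctrl.boxes_of(thing, camera): "point" ([x, y, z] in m, in the coordinates of the camera as it stood for that picture, good to about 4 mm: the middle of the surface that is visible of it).
- ctrl.silhouettes(thing, camera): "pixels" (420x560 bool, what is visible of it).
The state is a dict: "time_s": time; "q": joint angles; "dq": joint speeds; "joint_efforts": joint torques, N m; "eef_pos": TCP position; "eef_rot": TCP orientation; "wrist_force": force on the tool from outside, world axes, zero at the start; "torque": the same for the moment, N m; "opening": opening from 0.0 (shut) to 1.0 (fully open).
Only numpy, scipy, OpenCV 4.12 (cv2) and the standard library are available. Lean on these libraries where they do the work, as an engineer would, in place of code of your own. Each camera call takes 0.05 s, during which the arm holds its last target.

### The job

Slide the sleeve that fits the mounting flange's centre pin fully down onto the flange and let it go, leaving the other sleeve, whose bore is too small, and the things around where they are. Then lift the cover plate by its handle and hold it level over the flange without touching it, about 15 mm above the four bosses, with its four screw holes lined up over the threaded holes so that all the threads show through for the screws; either way round will do. Finish while still holding it there, still and gripped.

Things in the scene. Friction and masses are not known exactly. Their poses are not given: they have to be found in the camera images.
- flange: fixed mounting flange: steel base plate 130 x 100 x 12 mm (x, y, z). Origin at the centre of its underside on the bench, x along the long side, z up. In its middle stands a pin 16 mm across, rising from the base's upper face (z = 12 mm) to z = 38 mm; its last 9 mm taper to 9 mm across. Four round bosses 18 mm across stand at x = +-50, y = +-35 mm, with tops at z = 46 mm, each with a 6 mm threaded hole. It may stand in the left or the right part of the bench
- pin_foot (a point): centre of the pin's foot, on the upper face of the flange's base (12 mm above the bench): the place of the sleeve's origin when it is fully down
- thread0 (a point): mouth of the flange's threaded hole 0, centre of a boss top, at (50, 35, 46) mm in the flange's frame
- thread1 (a point): mouth of the flange's threaded hole 1, centre of a boss top, at (-50, 35, 46) mm in the flange's frame
- thread2 (a point): mouth of the flange's threaded hole 2, centre of a boss top, at (-50, -35, 46) mm in the flange's frame
- thread3 (a point): mouth of the flange's threaded hole 3, centre of a boss top, at (50, -35, 46) mm in the flange's frame
- cover: loose cover plate of aluminium, 130 x 100 x 5 mm, about 0.2 kg, lying flat on the bench on the other side from the flange. Origin at the centre of its underside, x along the long side, z up. It has four through holes 14 mm across at x = +-50, y = +-35 mm. A black bow handle runs along x over its middle: a bar 70 mm long, 12 mm wide (y) and 14 mm high, its underside 20 mm above the plate's upper face, on two 12 mm round posts at x = +-29 mm
- handle (a point): centre of the handle's bar, 32 mm above the cover's underside (bar from 25 to 39 mm); grip across the bar's 12 mm width, the cover's y
- hole0 (a point): centre of the cover's screw hole 0 on the underside, at (50, 35, 0) mm in the cover's frame
- hole1 (a point): centre of the cover's screw hole 1 on the underside, at (-50, 35, 0) mm in the cover's frame
- hole2 (a point): centre of the cover's screw hole 2 on the underside, at (-50, -35, 0) mm in the cover's frame
- hole3 (a point): centre of the cover's screw hole 3 on the underside, at (50, -35, 0) mm in the cover's frame
- wide_sleeve: the sleeve that fits: loose plain steel tube standing upright on the bench, 32 mm outside, 30 mm high, bore 20 mm (thin wall, 6 mm), 0.06 kg. Origin at the centre of its underside, z along its axis
- narrow_sleeve: the sleeve that does not fit: same outside (32 mm, 30 mm high) and material, bore only 13 mm (thick wall, 9.5 mm). Origin at the centre of its underside. The two sleeves stand beyond the low wooden case, 80 mm or more apart, in either order; leave this one
- ring_gauge: bystander: loose flat steel ring, 52 mm across, 14 mm high, on the bench near the robot; origin at the centre of its underside
- weight_1: bystander: loose brass-coloured weight with a neck, 34 mm across, 42 mm high; origin at the centre of its underside
Things that resemble listed ones, but are neither listed nor needed, are in the scene too. What is shaped like the wide_sleeve but blue or red is not meant.

How it is judged:
On the way, in this order (a step that is already met when the one before it is completed fails the run):
1. the fitting sleeve is fully down on the pin and let go (horizontal distance between wide_sleeve and pin_foot below 0.004 m and z of wide_sleeve in the frame of pin_foot between -0.003 and 0.003 m and angle between wide_sleeve's own z axis and vertical below 0.08 rad and contact force between the fingers and wide_sleeve below 0.1 N), for 0.2 s.
2. then the cover is lifted, gripped, with the sleeve still on the pin (horizontal distance between wide_sleeve and pin_foot below 0.004 m and z of wide_sleeve in the frame of pin_foot between -0.003 and 0.003 m and angle between wide_sleeve's own z axis and vertical below 0.08 rad and height (world z) of cover above 0.045 m and contact force between the fingers and cover above 1 N), for 0.2 s.
At the end, for the whole second after the job is handed in: wide sleeve down on the pin (4 mm aside, 3 mm height), let go; still cover gripped, upright, touching no flange or sleeve, opposite holes within 4 mm of their threads in plan, underside 5 to 25 mm above the boss tops; other sleeve and bystanders within 30 mm of their start (all of step 1 and ((horizontal distance between hole0 and thread0 below 0.004 m and horizontal distance between hole2 and thread2 below 0.004 m) or (horizontal distance between hole0 and thread2 below 0.004 m and horizontal distance between hole2 and thread0 below 0.004 m)) and height (world z) of hole0 between 0.051 and 0.071 m and height (world z) of hole1 between 0.051 and 0.071 m and height (world z) of hole2 between 0.051 and 0.071 m and height (world z) of hole3 between 0.051 and 0.071 m and angle between cover's own z axis and vertical below 0.3 rad and z of handle in the frame of flange above 0.07 m and contact force between the fingers and cover above 1 N and contact force between cover and flange below 0.1 N and contact force between cover and wide_sleeve below 0.1 N and linear speed of cover below 0.02 m/s and distance of each of narrow_sleeve, ring_gauge, weight_1 from where it was at the start of the episode below 0.03 m); the arm keeps its last pose, push and grip.
It fails at once if the cover strikes or rests on the flange (contact force between cover and flange above 1 N).
It fails at once if the other sleeve is moved from its place (distance of narrow_sleeve from where it was at the start of the episode above 0.03 m).
It fails at once if the ring gauge is moved from its place (distance of ring_gauge from where it was at the start of the episode above 0.03 m).
It fails at once if the brass weight is moved from its place (distance of weight_1 from where it was at the start of the episode above 0.03 m).
It also fails if it takes over 58 s, if anything falls off the work surface, if the arm or the gripper's body presses on something with over 40 N, if the wrist force passes 120 N, or if a joint passes its speed limit or range.

## Working session

There is one attempt and no reset: what is moved stays moved. The work goes in short steps, Python scripts to look and compute and a tool call to move; the robot and the scene stay as the last step left them, time stands still between calls to the robot, and variables do not carry over. Pictures are saved under pics/ and viewed, and the job is handed in when it is done.

Besides the shell and the picture viewer there is one more tool, called by a JSON object that holds its "method" and its "body". step_arm: Moves the arm, as the interface text tells. Its arguments: {"type":"object","properties":{"commands":{"type":"array"}},"required":["commands"]}

```bash
mkdir -p pics; ls
python3 - <<'E'
from bench import ctrl
import cv2,numpy as np
o=ctrl.get_obs(); print(o)
for c in ["side","top"]:
    im,d=ctrl.camera(c); cv2.imwrite(f"pics/{c}0.png",im); np.save(f"{c}0.npy",d)
    k=ctrl.get_calibration(c); print(c,k)
E
```

```text
pics
{'time_s': 0.0, 'q': array([-1.42029078e+00,  1.81552600e-01,  1.60795296e+00, -1.48547462e-05,
        1.35378091e+00, -2.06273859e-01]), 'dq': array([ 8.89836910e-04, -9.68275866e-05,  9.26077953e-04,  2.07261036e-04,
        2.18691462e-04, -4.26093082e-04]), 'joint_efforts': array([-1.64126810e-03, -4.44875479e+01, -3.51338053e+01, -4.38600982e-04,
        9.05655732e-03, -2.30514172e-05]), 'eef_pos': array([ 0.20076978, -0.53825443,  0.23040424]), 'eef_rot': array([ 0.5812199 , -0.58035675,  0.40375695, -0.40292654]), 'wrist_force': array([-0.20538571,  0.08932352, -0.41711807]), 'torque': array([-0.03713981,  0.01093196,  0.01193005]), 'opening': 1.000412793811878}
side {'intrinsics': array([[534.61255074,   0.        , 280.53939534],
       [  0.        , 534.61255074, 212.61590246],
       [  0.        ,   0.        ,   1.        ]]), 'R': array([[-0.33944627, -0.9403346 ,  0.02338954],
       [-0.53472385,  0.1724505 , -0.82724315],
       [ 0.77385182, -0.29331154, -0.56135702]]), 't': array([0.13356071, 0.25924786, 0.8293163 ])}
top {'intrinsics': array([[438.84923824,   0.        , 281.67316874],
       [  0.        , 438.84923824, 216.50727546],
       [  0.        ,   0.        ,   1.        ]]), 'R': array([[ 0.00354667, -0.99967005,  0.0254403 ],
       [-0.99702262, -0.00549463, -0.07691357],
       [ 0.07702798, -0.02509177, -0.99671315]]), 't': array([-0.03958268,  0.42445833,  1.23194979])}
```

View pics/side0.png

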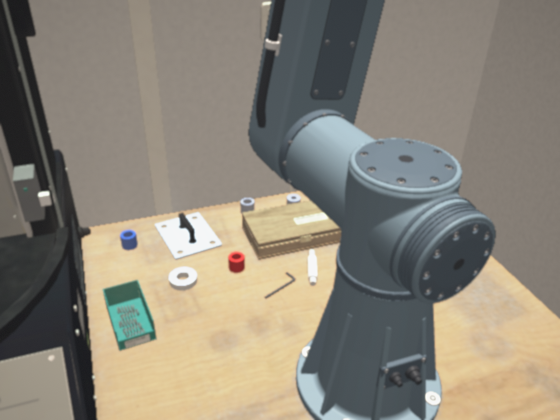

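View pics/top0.png

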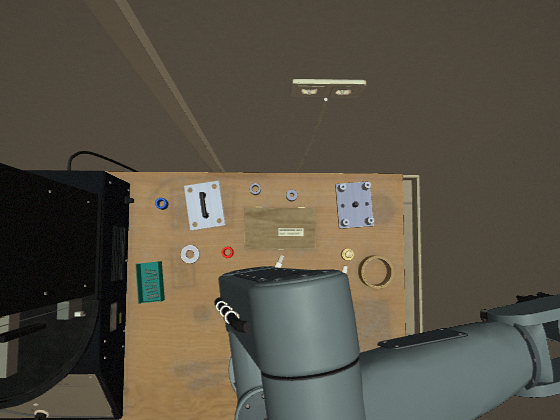

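```bash
cat > h.py <<'E'
from bench import ctrl
import cv2,numpy as np
def world(c,uv,z):
    k=ctrl.get_calibration(c);K,R,t=k["intrinsics"],k["R"],k["t"]
    r=R.T@np.linalg.inv(K)@np.array([uv[0],uv[1],1.]);o=-R.T@t
    return o+r*(z-o[2])/r[2]
def dep(c,uv,d):
    k=ctrl.get_calibration(c);K,R,t=k["intrinsics"],k["R"],k["t"]
    return R.T@(np.linalg.inv(K)@np.array([uv[0],uv[1],1.])*d-t)
def proj(c,X):
    k=ctrl.get_calibration(c);p=k["intrinsics"]@(k["R"]@np.array(X)+k["t"]);return p[:2]/p[2]
E
python3 - <<'E'
from h import *
im=cv2.imread("pics/top0.png")
a=cv2.resize(im[178:208,240:310],None,fx=8,fy=8,interpolation=cv2.INTER_CUBIC)
b=cv2.resize(im[170:240,330:380],None,fx=5,fy=5,interpolation=cv2.INTER_CUBIC)
c=cv2.resize(im[170:240,180:230],None,fx=5,fy=5,interpolation=cv2.INTER_CUBIC)
o=np.zeros((600,600,3),np.uint8);o[:240,:560]=a;o[245:595,:250]=b;o[245:595,260:510]=c
cv2.imwrite("pics/crop0.png",o)
for th in ["wide_sleeve","narrow_sleeve","flange","cover","handle","ring_gauge","weight_1"]:
  for c in ["top"]:
    k=ctrl.get_calibration(c)
    for r in ctrl.boxes_of(th,c):
        X=k["R"].T@(np.array(r["point"])-k["t"]); print(th,c,round(r["p"],2),X.round(4),proj(c,X).round(1))
print(ctrl.get_obs()["time_s"])
E
```

```text
wide_sleeve top 0.57 [0.5058 0.04   0.0262] [254.5 187.5]
wide_sleeve top 0.56 [0.3221 0.1148 0.0296] [227.  252.5]
wide_sleeve top 0.47 [0.4602 0.3022 0.0293] [160.7 202.8]
cover top 0.77 [0.4559 0.1824 0.004 ] [204.9 205.6]
handle top 0.81 [0.4555 0.1846 0.0092] [203.8 205.5]
handle top 0.25 [ 0.4611 -0.2465  0.0128] [354.3 204.4]
ring_gauge top 0.7 [0.3215 0.2198 0.0137] [190.3 252.6]
weight_1 top 0.66 [ 0.318  -0.2225  0.028 ] [347.4 254.4]
0.45
```

View pics/crop0.png

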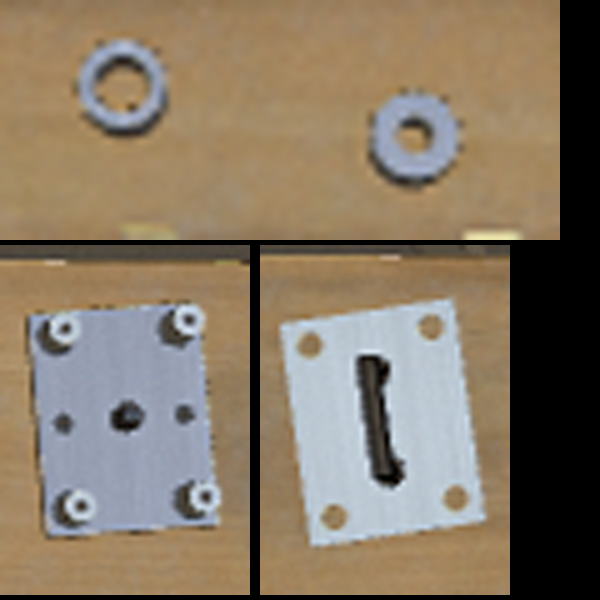

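```bash
cat > meas.py <<'E'
from h import *
from scipy.optimize import least_squares
def ring_center(g,uv,r=5):
    # bright blob centroid with filled contours at 8x
    x0,y0=int(uv[0])-8,int(uv[1])-8
    s=8;p=cv2.resize(g[y0:y0+17,x0:x0+17],None,fx=s,fy=s,interpolation=cv2.INTER_CUBIC)
    return p,x0,y0,s
def topx(x0,y0,s,c): return (x0+(c[0]+.5)/s-.5, y0+(c[1]+.5)/s-.5)
E
python3 - <<'E'
from meas import *
im=cv2.imread("pics/top0.png");g=im.min(2)
hsv=cv2.cvtColor(im,cv2.COLOR_BGR2HSV)
def blob(ch,uv,lo):
    p,x0,y0,s=ring_center(ch,uv)
    m=(p>lo).astype(np.uint8)
    cs,_=cv2.findContours(m,cv2.RETR_EXTERNAL,cv2.CHAIN_APPROX_NONE)
    ctr=((uv[0]-x0)*s,(uv[1]-y0)*s)
    c=max(cs,key=cv2.contourArea);e=cv2.minEnclosingCircle(c);M=cv2.moments(cv2.convexHull(c))
    return topx(x0,y0,s,(M['m10']/M['m00'],M['m01']/M['m00'])),topx(x0,y0,s,e[0]),e[1]/s
# sleeve top
for uv in [(255,188.5),(291.5,194.5)]:
    for lo in (125,140):
        r=blob(g,uv,lo);print("sleeve",np.round(r[0],2),np.round(r[1],2),round(r[2],2),world("top",r[0],.03).round(4),world("top",r[1],.03).round(4))
B=[]
for uv in [(342.5,187),(367.5,185.5),(345,222),(370.5,220)]:
    for lo in (190,205):
        r=blob(g,uv,lo);print("boss",np.round(r[0],2),np.round(r[1],2),round(r[2],2),world("top",r[0],.046).round(4))
    B.append(world("top",r[0],.046))
B=np.array(B)
print(np.linalg.norm(B[0]-B[1]),np.linalg.norm(B[2]-B[3]),np.linalg.norm(B[0]-B[2]),np.linalg.norm(B[1]-B[3]),B.mean(0))
d=(B[0]+B[1]-B[2]-B[3]);e=(B[0]-B[1]+B[2]-B[3]);print("flange yaw",np.degrees(np.arctan2(d[1],d[0])),np.degrees(np.arctan2(-e[0],e[1])))
# cover holes: saturation
sat=hsv[...,1]
H=[]
for uv in [(190,190),(214.5,186.5),(195,224.5),(219,220.5)]:
    p,x0,y0,s=ring_center(sat,uv);w=np.clip(p.astype(float)-40,0,None)
    yy,xx=np.mgrid[:p.shape[0],:p.shape[1]];w*=(np.hypot(xx-8.5*s,yy-8.5*s)<4.5*s)
    c=topx(x0,y0,s,((w*xx).sum()/w.sum(),(w*yy).sum()/w.sum()));H.append(world("top",c,.0025));print("hole",np.round(c,2),H[-1].round(4))
H=np.array(H)
print(np.linalg.norm(H[0]-H[1]),np.linalg.norm(H[2]-H[3]),np.linalg.norm(H[0]-H[2]),np.linalg.norm(H[1]-H[3]),H.mean(0))
d=(H[0]+H[1]-H[2]-H[3]);e=(H[0]-H[1]+H[2]-H[3]);print("cover yaw",np.degrees(np.arctan2(d[1],d[0])),np.degrees(np.arctan2(-e[0],e[1])))
E
```

```text
sleeve [254.82 187.9 ] [254.89 188.18] 5.78 [0.5043 0.0388 0.03  ] [0.5035 0.0386 0.03  ]
sleeve [254.83 187.93] [254.88 188.07] 5.48 [0.5042 0.0388 0.03  ] [0.5038 0.0387 0.03  ]
sleeve [291.6  194.26] [291.7  194.09] 5.64 [ 0.4869 -0.0652  0.03  ] [ 0.4874 -0.0655  0.03  ]
sleeve [291.57 194.35] [291.66 194.21] 5.4 [ 0.4866 -0.0651  0.03  ] [ 0.487  -0.0654  0.03  ]
boss [340.82 185.36] [341.12 185.69] 1.66 [ 0.5109 -0.2025  0.046 ]
boss [340.41 185.33] [340.38 185.38] 0.48 [ 0.511  -0.2014  0.046 ]
boss [366.82 182.75] [367. 183.] 2.06 [ 0.5188 -0.2759  0.046 ]
boss [366.   182.65] [366.06 182.81] 1.01 [ 0.5191 -0.2736  0.046 ]
boss [345.48 221.67] [345.77 221.53] 2.84 [ 0.4089 -0.2148  0.046 ]
boss [343.44 221.44] [343.44 221.44] 0.52 [ 0.4096 -0.2091  0.046 ]
boss [369.7  220.84] [370.   220.56] 2.45 [ 0.4116 -0.2828  0.046 ]
boss [369.37 221.74] [369.35 221.73] 0.23 [ 0.4091 -0.2818  0.046 ]
0.07266102106813689 0.07263434991783362 0.10171649853871129 0.11030549993873379 [ 0.46217139 -0.24146316  0.046     ]
flange yaw 4.321806942030065 3.0220618236454015
hole [189.69 189.6 ] [0.5019 0.227  0.0025]
hole [213.81 186.11] [0.5125 0.158  0.0025]
hole [194.53 224.01] [0.4029 0.2112 0.0025]
hole [218.81 220.27] [0.4139 0.1422 0.0025]
0.06979068866202386 0.06993235677367055 0.10028675917764424 0.09985549529880777 [0.45781369 0.184584   0.0025    ]
cover yaw 9.064461303687779 8.946270850250661
```

```bash
cat >> meas.py <<'E'
from scipy.optimize import minimize
from scipy.ndimage import map_coordinates
def annpts(r0,r1):
    return np.array([(r*np.cos(a),r*np.sin(a)) for r in np.linspace(r0,r1,5) for a in np.linspace(0,2*np.pi,24,endpoint=False)])
def projm(c,X):
    k=ctrl.get_calibration(c);p=(k["intrinsics"]@(k["R"]@X.T+k["t"][:,None]));return p[:2]/p[2]
def samp(img,c,xy,z):
    p=projm(c,np.c_[xy,np.full(len(xy),z)]);return map_coordinates(img,[p[1],p[0]],order=1)
def fit_flange(im,c="top",x0=(.462,-.2415,np.radians(4)),z=.046):
    img=im.min(2).astype(float);A=annpts(4,8);O=annpts(9.8,12);I=annpts(0,2)
    def sc(v,detail=False):
        s=0;ca,sa=np.cos(v[2]),np.sin(v[2])
        for a in(50,-50):
            for b in(35,-35):
                ct=np.array([v[0]+(a*ca-b*sa)/1e3,v[1]+(a*sa+b*ca)/1e3])
                s+=samp(img,c,ct+A/1e3,z).mean()-.6*samp(img,c,ct+O/1e3,z).mean()-.25*samp(img,c,ct+I/1e3,z).mean()
        return -s
    best=None
    for dx in(-.004,0,.004):
        for dy in(-.004,0,.004):
            r=minimize(sc,np.array(x0)+[dx,dy,0],method="Nelder-Mead",options=dict(initial_simplex=np.array(x0)+[dx,dy,0]+np.array([[0,0,0],[.003,0,0],[0,.003,0],[0,0,.04]]),xatol=1e-5,fatol=1e-3))
            if best is None or r.fun<best.fun: best=r
    return best.x,best.fun
def fit_sleeve(im,x0,c="top",z=.03):
    img=im.min(2).astype(float);A=annpts(10.8,15.2);O=annpts(17,20);I=annpts(0,8)
    f=lambda v:-(samp(img,c,v+A/1e3,z).mean()-.5*samp(img,c,v+O/1e3,z).mean()-.5*samp(img,c,v+I/1e3,z).mean())
    r=minimize(f,x0,method="Nelder-Mead",options=dict(initial_simplex=np.array(x0)+np.array([[0,0],[.003,0],[0,.003]]),xatol=1e-5));return r.x,r.fun
E
python3 - <<'E'
from meas import *
im=cv2.imread("pics/top0.png")
v,f=fit_flange(im);print(v,np.degrees(v[2]),f)
s,f=fit_sleeve(im,(.504,.0387));print(s,f)
big=cv2.resize(im[165:240,325:385],None,fx=8,fy=8,interpolation=cv2.INTER_CUBIC)
def dr(P,col):
    q=projm("top",np.array(P)).T;q=((q-[325,165]+.5)*8).astype(int);cv2.polylines(big,[q.reshape(-1,1,2)],True,col,1)
ca,sa=np.cos(v[2]),np.sin(v[2])
T=lambda a,b,z:(v[0]+(a*ca-b*sa)/1e3,v[1]+(a*sa+b*ca)/1e3,z)
for a in(50,-50):
    for b in(35,-35):
        for r in (3,9): dr([T(a+r*np.cos(t),b+r*np.sin(t),.046) for t in np.linspace(0,6.28,30)],(0,0,255))
dr([T(a,b,.012) for a,b in((65,50),(-65,50),(-65,-50),(65,-50))],(0,255,0))
dr([T(4.5*np.cos(t),4.5*np.sin(t),.038) for t in np.linspace(0,6.28,30)],(0,255,255))
cv2.imwrite("pics/fit0.png",big)
E
```

```text
Traceback (most recent call last):
  File "meas.py", line 29, in fit_flange
    r=minimize(sc,np.array(x0)+[dx,dy,0],method="Nelder-Mead",options=dict(initial_simplex=np.array(x0)+[dx,dy,0]+np.array([[0,0,0],[.003,0,0],[0,.003,0],[0,0,.04]]),xatol=1e-5,fatol=1e-3))
  File "meas.py", line 24, in sc
    s+=samp(img,c,ct+A/1e3,z).mean()-.6*samp(img,c,ct+O/1e3,z).mean()-.25*samp(img,c,ct+I/1e3,z).mean()
                                                                          ~~~~^^^^^^^^^^^^^^^^^^
  File "meas.py", line 16, in samp
    p=projm(c,np.c_[xy,np.full(len(xy),z)]);return map_coordinates(img,[p[1],p[0]],order=1)
  File "meas.py", line 14, in projm
    k=ctrl.get_calibration(c);p=(k["intrinsics"]@(k["R"]@X.T+k["t"][:,None]));return p[:2]/p[2]
ValueError: time passes only in moves, steps and waits
```

Too many calibration calls; cache it.

```bash
sed -i 's/ctrl.get_calibration(c)/CAL(c)/' h.py meas.py
cat > cal.py <<'E'
from bench import ctrl
_C={}
def CAL(c):
    if c not in _C:_C[c]=ctrl.get_calibration(c)
    return _C[c]
E
sed -i '1a from cal import CAL' h.py
cat > v.py <<'E'
from meas import *
im=cv2.imread("pics/top0.png")
v,f=fit_flange(im);print(v,np.degrees(v[2]),f)
s,f=fit_sleeve(im,(.504,.0387));print(s,f)
big=cv2.resize(im[165:240,325:385],None,fx=8,fy=8,interpolation=cv2.INTER_CUBIC)
def dr(P,col):
    q=projm("top",np.array(P)).T;q=((q-[325,165]+.5)*8).astype(int);cv2.polylines(big,[q.reshape(-1,1,2)],True,col,1)
ca,sa=np.cos(v[2]),np.sin(v[2])
T=lambda a,b,z:(v[0]+(a*ca-b*sa)/1e3,v[1]+(a*sa+b*ca)/1e3,z)
for a in(50,-50):
    for b in(35,-35):
        for r in (3,9): dr([T(a+r*np.cos(t),b+r*np.sin(t),.046) for t in np.linspace(0,6.28,30)],(0,0,255))
dr([T(a,b,.012) for a,b in((65,50),(-65,50),(-65,-50),(65,-50))],(0,255,0))
dr([T(4.5*np.cos(t),4.5*np.sin(t),.038) for t in np.linspace(0,6.28,30)],(0,255,255))
cv2.imwrite("pics/fit0.png",big)
from bench import ctrl
print(ctrl.get_obs()["time_s"])
E
python3 v.py
```

```text
[ 0.4614025  -0.24669794  0.07936527] 4.547295043572413 -349.21216503187384
[0.50455669 0.03889346] -49.33459010887201
0.45
```

View pics/fit0.png

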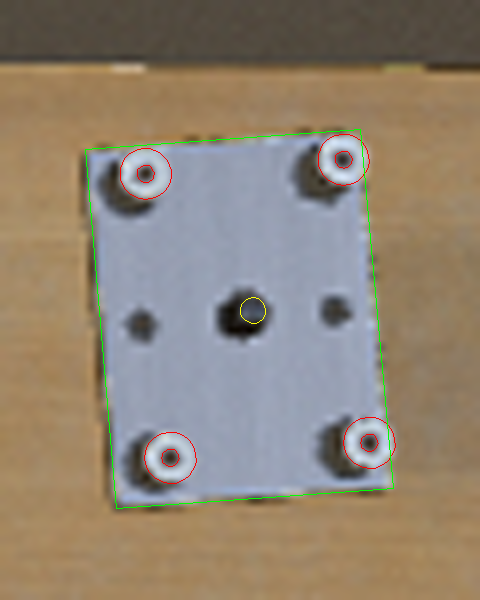

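```bash
cat > mv.py <<'E'
from bench import ctrl
import numpy as np
from scipy.spatial.transform import Rotation as Ro
def pose():
    o=ctrl.get_obs();q=o["eef_rot"];return o,np.array(o["eef_pos"]),Ro.from_quat([q[1],q[2],q[3],q[0]])
def plan(p,jawdeg=None):
    # target TCP p (world), tool y down, tool x along +-jaw dir; prints rotvec(units) and shift(units) total in current tool axes
    o,c,R=pose();print("t",round(o["time_s"],2),"p",c.round(4),"q",np.round(o["q"],2),"open",round(o["opening"],3),"F",np.round(o["wrist_force"],1))
    print("axes x",R.as_matrix()[:,0].round(3),"y",R.as_matrix()[:,1].round(3),"z",R.as_matrix()[:,2].round(3))
    print("shift units",(R.inv().apply(np.array(p)-c)/.03).round(2))
    if jawdeg is not None:
        for s in(0,180):
            a=np.radians(jawdeg+s);x=np.array([np.cos(a),np.sin(a),0]);y=np.array([0,0,-1.]);T=Ro.from_matrix(np.c_[x,y,np.cross(x,y)])
            print("rot units",np.degrees((R.inv()*T).as_rotvec()/6).round(2), "shift in new axes",(T.inv().apply(np.array(p)-c)/.03).round(2))
E
python3 - <<'E'
from h import *
from mv import *
plan((.5045,.0389,.10),94.5)
d=np.load("top0.npy")
for uv in [(255,212),(290,212),(260,240),(280,228),(310,215),(232,228),(250,208),(312,208),(347,254)]: print(uv,dep("top",uv,d[uv[1],uv[0]]).round(3))
E
```

```text
t 0.45 p [ 0.2009 -0.5387  0.2312] q [-1.42  0.18  1.61  0.    1.35 -0.21] open 1.001 F [-0.5 -0.4 -0.1]
axes x [ 0.349 -0.937 -0.   ] y [-0.  0. -1.] z [0.937 0.349 0.   ]
shift units [-14.51   4.38  16.21]
rot units [ -0.   -27.34   0.  ] shift in new axes [ 18.4    4.37 -11.6 ]
rot units [-0.    2.66 -0.  ] shift in new axes [-18.4    4.37  11.6 ]
(255, 212) [0.435 0.037 0.04 ]
(290, 212) [ 0.436 -0.06   0.041]
(260, 240) [0.357 0.023 0.045]
(280, 228) [ 0.39  -0.032  0.047]
(310, 215) [ 0.427 -0.116  0.04 ]
(232, 228) [0.392 0.104 0.004]
(250, 208) [0.446 0.051 0.046]
(312, 208) [ 0.447 -0.122  0.041]
(347, 254) [ 0.319 -0.219  0.042]
```

{"method": "step_arm", "body": {"commands": [[0,0.9,0,0,0,0,1],[0,0.9,0,0,0,0,1],[0,0.86,0,0,0,0,1],[0,0,0,-0.9,0,0.57,1],[0,0,0,-0.9,0,0.57,1],[0,0,0,-0.9,0,0.57,1],[0,0,0,-0.9,0,0.57,1],[0,0,0,-0.9,0,0.57,1],[0,0,0,-0.9,0,0.57,1],[0,0,0,-0.9,0,0.57,1]]}}

```text
time_s: 1.45
eef_pos: [0.3059, -0.3399, 0.2314]
eef_rot: [-0.519, 0.519, -0.48, 0.48]
wrist_force: [0.2, 0.3, -0.3]
opening: 1.004
```

{"method": "step_arm", "body": {"commands": [[0,0,0,-0.9,0,0.57,1],[0,0,0,-0.9,0,0.57,1],[0,0,0,-0.9,0,0.57,1],[0,0,0,-0.9,0,0.57,1],[0,0,0,-0.9,0,0.57,1],[0,0,0,-0.9,0,0.57,1],[0,0,0,-0.9,0,0.57,1],[0,0,0,-0.9,0,0.57,1],[0,0,0,-0.9,0,0.57,1],[0,0,0,-0.9,0,0.57,1]]}}

```text
time_s: 2.45
eef_pos: [0.4553, -0.0572, 0.2316]
eef_rot: [0.519, -0.519, 0.48, -0.48]
wrist_force: [-0.3, -0.8, -0.2]
opening: 1.0
```

{"method": "step_arm", "body": {"commands": [[0,0,0,-0.9,0.5,0.57,1],[0,0,0,-0.9,0.5,0.57,1],[0,0,0,-0.9,0.5,0.57,1],[0,0,0,0,0.5,0,1],[0,0,0,0,0.5,0,1],[0,0,0,0,0,0,1]]}}

```text
time_s: 3.05
eef_pos: [0.4981, 0.0269, 0.1542]
eef_rot: [-0.519, 0.52, -0.481, 0.479]
wrist_force: [-0.4, -0.2, -0.2]
opening: 1.001
```

Run:
```python
from h import *
from mv import *
im,d=ctrl.camera("side"); cv2.imwrite("pics/side1.png",im); np.save("side1.npy",d)
im,d=ctrl.camera("top"); cv2.imwrite("pics/top1.png",im); np.save("top1.npy",d)
plan((.5045,.0389,.10),94.5)
```

```text
t 3.15 p [0.4996 0.0263 0.1565] q [-0.19  0.1   1.86 -0.    1.18  1.31] open 1.003 F [-0.7  0.1  0.3]
axes x [ 0.078 -0.997 -0.   ] y [-0.  0. -1.] z [ 0.997  0.078 -0.   ]
shift units [-0.41  1.88  0.2 ]
rot units [0.e+00 3.e+01 1.e-02] shift in new axes [ 0.41  1.88 -0.2 ]
rot units [ 0. -0. -0.] shift in new axes [-0.41  1.88  0.2 ]
```

View pics/side1.png

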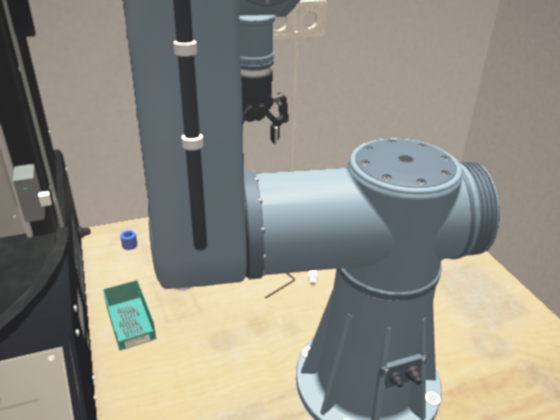

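View pics/top1.png

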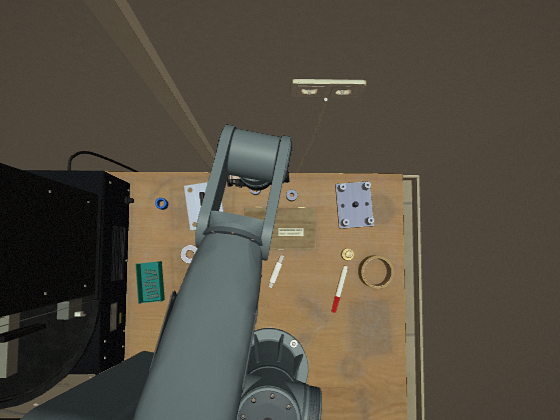

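{"method": "step_arm", "body": {"commands": [[0,0,0,-0.41,0.5,0.17,1],[0,0,0,0,0.8,0,1],[0,0,0,0,0.8,0,1],[0,0,0,0,0.8,0,1],[0,0,0,0,0.6,0,1],[0,0,0,0,0,0,1],[0,0,0,0,0,0,1]]}}

```text
time_s: 3.85
eef_pos: [0.5045, 0.0386, 0.0524]
eef_rot: [0.519, -0.519, 0.48, -0.481]
wrist_force: [-0.0, -0.4, 0.5]
opening: 1.003
```

Run:
```python
from h import *
from mv import *
im,d=ctrl.camera("side"); cv2.imwrite("pics/side2.png",cv2.resize(im[130:260,150:350],None,fx=4,fy=4))
im,d=ctrl.camera("top"); cv2.imwrite("pics/top2.png",cv2.resize(im[110:240,200:330],None,fx=4,fy=4))
plan((.5045,.0389,.002),94.5)
```

```text
t 3.95 p [0.5051 0.0386 0.053 ] q [-0.16  0.27  1.91  0.    0.96  1.33] open 1.007 F [ 0.3  0.3 -0.1]
axes x [ 0.078 -0.997  0.001] y [ 0.003 -0.    -1.   ] z [0.997 0.078 0.003]
shift units [-0.01  1.7  -0.03]
rot units [-1.000e-02  2.999e+01 -4.000e-02] shift in new axes [0.01 1.7  0.02]
rot units [-0.03 -0.01  0.01] shift in new axes [-0.01  1.7  -0.02]
```

View pics/side2.png

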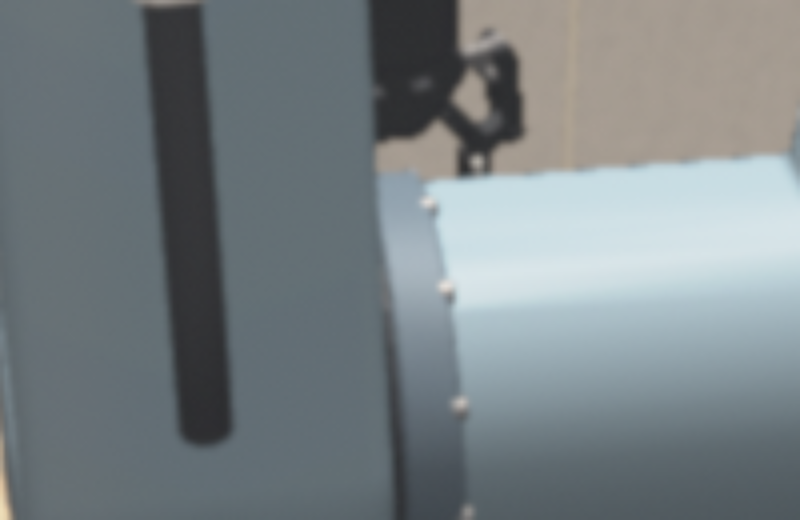

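View pics/top2.png

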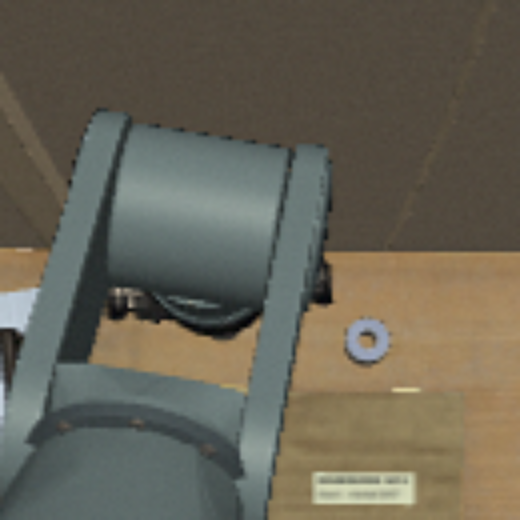

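Both views are blocked by the arm (side: forearm in front; top: wrist covers the sleeve at about (255,188)); I go by the numbers and check after the lift.

{"method": "step_arm", "body": {"commands": [[0,0,0,0,0.6,0,1],[0,0,0,0,0.6,0,1],[0,0,0,0,0.5,0,1],[0,0,0,0,0,0,1],[0,0,0,0,0,0,0.6],[0,0,0,0,0,0,0.4],[0,0,0,0,0,0,0.2],[0,0,0,0,0,0,0.2],[0,0,0,0,0,0,0.2],[0,0,0,0,0,0,0.2]]}}

```text
time_s: 4.95
eef_pos: [0.5046, 0.0389, 0.0013]
eef_rot: [0.52, -0.519, 0.48, -0.481]
wrist_force: [-0.6, 0.1, 6.4]
opening: 0.348
```

{"method": "step_arm", "body": {"commands": [[0,0,0,0,0,0,0],[0,0,0,0,0,0,0],[0,0,0,0,-0.2,0,0],[0,0,0,0,-0.5,0,0],[0,0,0,0,-0.8,0,0],[0,0,0,0,-0.8,0,0],[0,0,0,0,-0.8,0,0],[0,0,0,0,-0.8,0,0],[0,0,0,0,0,0,0],[0,0,0,0,0,0,0]]}}

```text
time_s: 5.95
eef_pos: [0.5039, 0.0389, 0.1177]
eef_rot: [0.519, -0.519, 0.48, -0.48]
wrist_force: [-0.2, -0.3, -1.2]
opening: 0.351
```

Run:
```python
from h import *
from mv import *
im,d=ctrl.camera("side"); cv2.imwrite("pics/side3.png",im)
im,d=ctrl.camera("top"); cv2.imwrite("pics/top3.png",cv2.resize(im[110:240,200:330],None,fx=4,fy=4))
plan((.4614,-.2467,.12),94.55)
```

```text
t 6.05 p [0.5027 0.0391 0.1162] q [-0.16  0.16  1.88 -0.    1.1   1.33] open 0.353 F [-0.4 -0.6 -0.9]
axes x [ 0.078 -0.997 -0.   ] y [-0.002  0.    -1.   ] z [ 0.997  0.078 -0.002]
shift units [ 9.39 -0.13 -2.12]
rot units [1.000e-02 2.999e+01 3.000e-02] shift in new axes [-9.39 -0.13  2.13]
rot units [ 0.02 -0.01 -0.  ] shift in new axes [ 9.39 -0.13 -2.13]
```

View pics/side3.png

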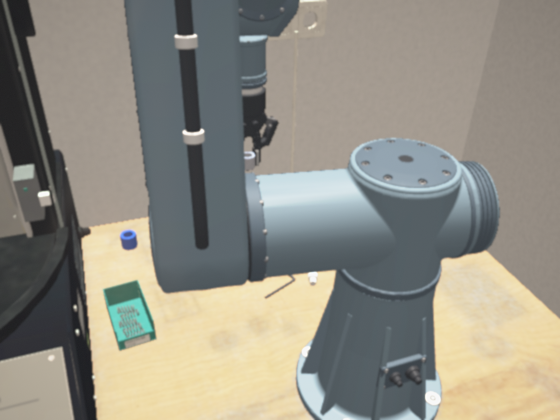

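View pics/top3.png

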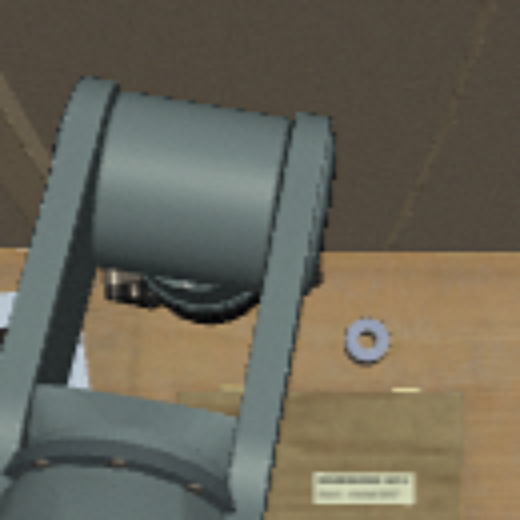

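{"method": "step_arm", "body": {"commands": [[0,0,0,0.5,0,-0.1,0],[0,0,0,0.9,0,-0.2,0],[0,0,0,0.9,0,-0.2,0],[0,0,0,0.9,0,-0.2,0],[0,0,0,0.9,0,-0.2,0],[0,0,0,0.9,0,-0.2,0],[0,0,0,0.9,0,-0.2,0],[0,0,0,0.9,0,-0.2,0],[0,0,0,0.9,0,-0.2,0],[0,0,0,0.9,0,-0.2,0]]}}

```text
time_s: 7.05
eef_pos: [0.4659, -0.2232, 0.1157]
eef_rot: [-0.519, 0.519, -0.481, 0.479]
wrist_force: [0.5, -0.2, -0.9]
opening: 0.348
```

{"method": "step_arm", "body": {"commands": [[0,0,0,0.78,0.5,-0.29,0],[0,0,0,0,0.5,0,0],[0,0,0,0,0,0,0],[0,0,0,0,0,0,0]]}}

```text
time_s: 7.45
eef_pos: [0.4594, -0.2459, 0.0862]
eef_rot: [0.519, -0.519, 0.481, -0.479]
wrist_force: [0.7, -0.0, -0.8]
opening: 0.348
```

Run:
```python
from h import *
from mv import *
im,d=ctrl.camera("side"); cv2.imwrite("pics/side4.png",im)
im,d=ctrl.camera("top"); cv2.imwrite("pics/top4.png",im)
im,d=ctrl.camera("top"); cv2.imwrite("pics/top4b.png",cv2.resize(im[120:250,290:420],None,fx=4,fy=4))
plan((.4614,-.2467,.08),94.55)
```

```text
t 7.6 p [ 0.4607 -0.2464  0.0878] q [-0.72  0.25  1.85  0.    1.05  0.77] open 0.349 F [-0.3  0.1  0.1]
axes x [ 0.079 -0.997  0.   ] y [ 0.001 -0.    -1.   ] z [0.997 0.079 0.001]
shift units [0.01 0.26 0.02]
rot units [-1.e-02  3.e+01 -1.e-02] shift in new axes [-0.01  0.26 -0.02]
rot units [-0. -0.  0.] shift in new axes [0.01 0.26 0.02]
```

View pics/side4.png

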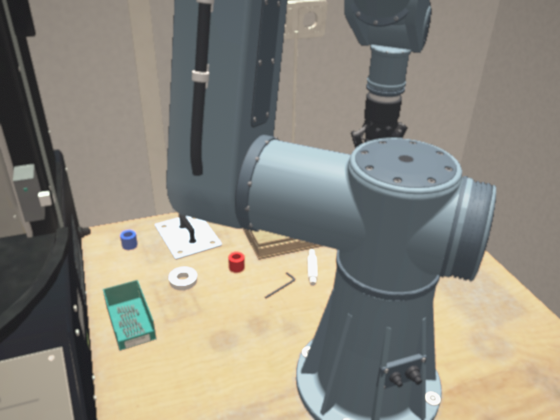

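View pics/top4b.png

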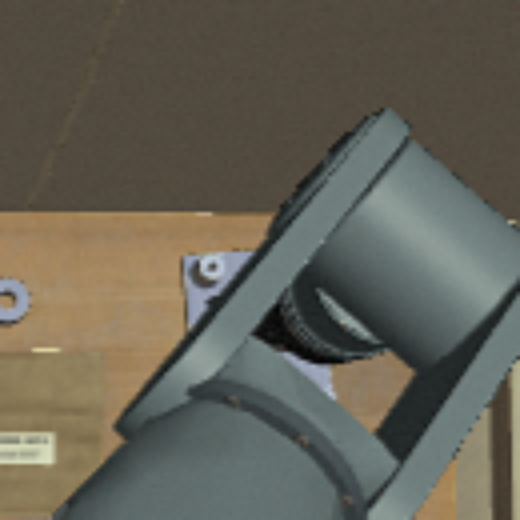

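Run:
```python
from meas import *
im=cv2.imread("pics/side0.png")
print(proj("side",(.5045,.0389,.03)),proj("side",(.4578,.1846,.0025)))
s,f=fit_sleeve(im,(.5045,.0389),"side");print(s,f)
im=cv2.imread("pics/side4.png")
b=cv2.resize(im[205:265,145:225],None,fx=8,fy=8,interpolation=cv2.INTER_CUBIC)
yaw=np.radians(9);ca,sa=np.cos(yaw),np.sin(yaw)
for a in(50,-50):
  for bb in(35,-35):
    P=[(.4578+((a+7*np.cos(t))*ca-(bb+7*np.sin(t))*sa)/1e3,.1846+((a+7*np.cos(t))*sa+(bb+7*np.sin(t))*ca)/1e3,.005) for t in np.linspace(0,6.28,24)]
    q=((projm("side",np.array(P)).T-[145,205]+.5)*8).astype(int);cv2.polylines(b,[q.reshape(-1,1,2)],True,(0,0,255),1)
cv2.imwrite("pics/sc4.png",b)
im=cv2.imread("pics/side0.png")
b=cv2.resize(im[190:220,230:310],None,fx=8,fy=8,interpolation=cv2.INTER_CUBIC)
for r in(10,16):
    P=[(.5045+r/1e3*np.cos(t),.0389+r/1e3*np.sin(t),.03) for t in np.linspace(0,6.28,24)]
    q=((projm("side",np.array(P)).T-[230,190]+.5)*8).astype(int);cv2.polylines(b,[q.reshape(-1,1,2)],True,(0,0,255),1)
cv2.imwrite("pics/sc0.png",b)
```

```text
[247.52987896 199.76998453] [187.94967585 233.57199907]
[0.5004073 0.0413473] -51.099326414096495
```

View pics/sc4.png

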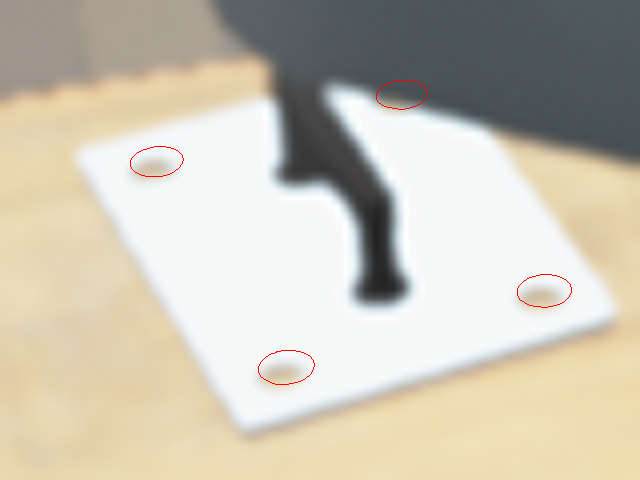

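View pics/sc0.png

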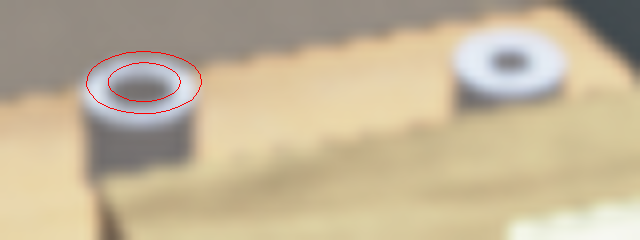

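{"method": "step_arm", "body": {"commands": [[0,0,0,-0.03,0.4,0,0],[0,0,0,0,0.5,0,0],[0,0,0,0,0.3,0,0],[0,0,0,0,0.2,0,0],[0,0,0,0,0.1,0,0],[0,0,0,0,0.1,0,0],[0,0,0,0,0.1,0,0]]}}

```text
time_s: 8.3
eef_pos: [0.4605, -0.2461, 0.0365]
eef_rot: [0.519, -0.519, 0.48, -0.48]
wrist_force: [0.0, -0.2, -0.9]
opening: 0.351
```

{"method": "step_arm", "body": {"commands": [[0,0,0,0,0.1,0,0],[0,0,0,0,0.1,0,0],[0,0,0,0,0.1,0,0],[0,0,0,0,0,0,0]]}}

```text
time_s: 8.7
eef_pos: [0.4599, -0.2456, 0.0269]
eef_rot: [-0.519, 0.519, -0.48, 0.48]
wrist_force: [-0.3, -0.0, -0.7]
opening: 0.349
```

{"method": "step_arm", "body": {"commands": [[0,0,0,0,0.1,0,0],[0,0,0,0,0.1,0,0],[0,0,0,0,0.1,0,0],[0,0,0,0,0,0,0]]}}

```text
time_s: 9.1
eef_pos: [0.4598, -0.2456, 0.0177]
eef_rot: [-0.519, 0.519, -0.48, 0.48]
wrist_force: [-0.8, 0.3, -0.7]
opening: 0.349
```

{"method": "step_arm", "body": {"commands": [[0,0,0,0,0.05,0,0],[0,0,0,0,0.05,0,0],[0,0,0,0,0,0,0],[0,0,0,0,0,0,0]]}}

```text
time_s: 9.5
eef_pos: [0.4602, -0.2459, 0.0153]
eef_rot: [0.519, -0.519, 0.48, -0.48]
wrist_force: [-0.2, 0.3, -0.6]
opening: 0.349
```

{"method": "step_arm", "body": {"commands": [[0,0,0,0,0.04,0,0],[0,0,0,0,0,0,0],[0,0,0,0,0,0,0.5],[0,0,0,0,0,0,0.6],[0,0,0,0,0,0,0.7],[0,0,0,0,0,0,0.7],[0,0,0,0,0,0,0.7]]}}

```text
time_s: 10.2
eef_pos: [0.4602, -0.2459, 0.0142]
eef_rot: [0.519, -0.519, 0.48, -0.48]
wrist_force: [-0.6, 0.4, 0.2]
opening: 0.702
```

Now rise and back away to where the flange can be seen.

{"method": "step_arm", "body": {"commands": [[0,0,0,0,-0.3,0,0.7],[0,0,0,0,-0.6,0,0.7],[0,0,0,0,-0.9,0,0.7],[0,0,0,0,-0.9,0,0.7],[0,0,0,0,-0.9,0,0.7],[0,0,0,-0.6,-0.9,0,0.8],[0,0,0,-1,-0.2,0,1],[0,0,0,-1,0,0,1],[0,0,0,-1,0,0,1],[0,0,0,-1,0,0,1]]}}

```text
time_s: 11.2
eef_pos: [0.4492, -0.1072, 0.156]
eef_rot: [0.519, -0.519, 0.48, -0.481]
wrist_force: [0.7, -0.8, 1.0]
opening: 0.998
```

{"method": "step_arm", "body": {"commands": [[0,0,0,-1,0,0,1],[0,0,0,-1,0,0,1],[0,0,0,-1,0,0,1],[0,0,0,0,0,0,1]]}}

```text
time_s: 11.6
eef_pos: [0.4416, -0.0157, 0.1556]
eef_rot: [0.52, -0.52, 0.479, -0.479]
wrist_force: [-1.0, -0.7, -0.3]
opening: 0.996
```

```bash
sed -i 's/top0/top5/;s/fit0/fit5/' v.py
python3 - <<'E'
from h import *
from mv import *
im,d=ctrl.camera("top"); cv2.imwrite("pics/top5.png",im);np.save("top5.npy",d)
plan((.4578,.1846,.12),99.0)
for uv in [(355,202),(357,203),(353,203)]: print(dep("top",uv,d[uv[1],uv[0]]))
E
sed -i '/fit_sleeve/d' v.py; python3 v.py
python3 - <<'E'
from meas import *
print(fit_sleeve(cv2.imread("pics/top5.png"),(.4614,-.2467),"top",.042))
E
```

```text
t 11.65 p [ 0.4422 -0.0173  0.1557] q [-0.31 -0.04  2.   -0.    1.18  1.18] open 0.999 F [ 0.7 -0.3 -0.9]
axes x [ 0.081 -0.997  0.   ] y [ 0.001 -0.    -1.   ] z [0.997 0.081 0.001]
shift units [-6.66  1.19  1.06]
rot units [-0.000e+00  2.928e+01 -1.000e-02] shift in new axes [ 6.56  1.19 -1.57]
rot units [-0.01 -0.72  0.  ] shift in new axes [-6.56  1.19  1.57]
[ 0.4649318  -0.24324701  0.03966996]
[ 0.46230144 -0.2491652   0.03818965]
[ 0.46201858 -0.23748502  0.0401243 ]
[ 0.46144774 -0.24667314  0.07799752] 4.468928639952526 -343.1788993410155
11.65
(array([ 0.46028151, -0.24777621]), np.float64(-44.89407473067105))
```

View pics/fit5.png

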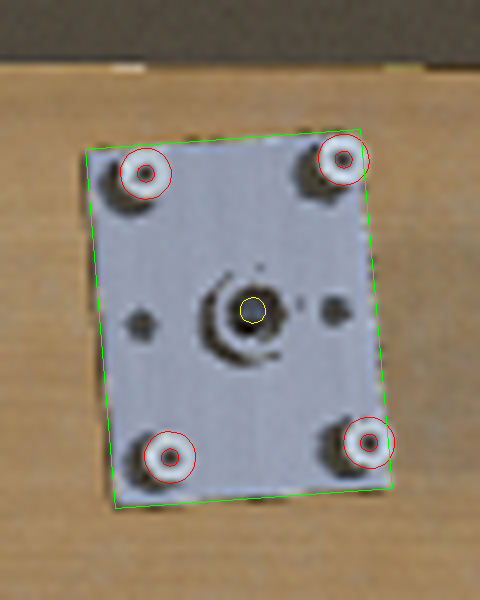

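View pics/top5.png

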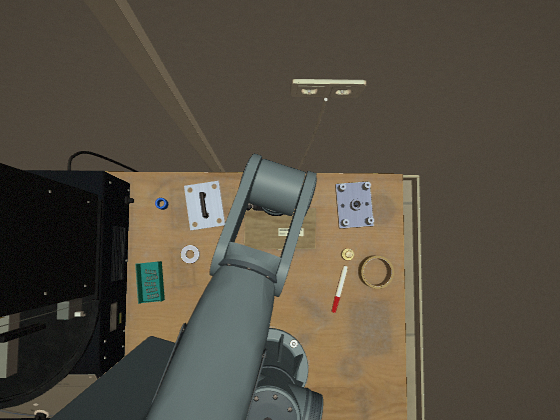

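{"method": "step_arm", "body": {"commands": [[0,-0.72,0,0,0,0,1],[0,0,0,-0.8,0,0.19,1],[0,0,0,-0.8,0,0.19,1],[0,0,0,-0.8,0,0.19,1],[0,0,0,-0.8,0,0.2,1],[0,0,0,-0.8,0,0.2,1],[0,0,0,-0.8,0.2,0.2,1],[0,0,0,-0.8,0.5,0.2,1],[0,0,0,-0.8,0.5,0.2,1],[0,0,0,-0.2,0.6,0,1]]}}

```text
time_s: 12.65
eef_pos: [0.4601, 0.1854, 0.1015]
eef_rot: [0.538, -0.536, 0.459, -0.46]
wrist_force: [-0.1, -0.4, -0.7]
opening: 1.0
```

{"method": "step_arm", "body": {"commands": [[0,0,0,0,0.5,0,1],[0,0,0,0,0.5,0,1],[0,0,0,0,0,0,1],[0,0,0,0,0,0,1]]}}

```text
time_s: 13.05
eef_pos: [0.4591, 0.1837, 0.0714]
eef_rot: [-0.537, 0.537, -0.46, 0.46]
wrist_force: [-0.2, 0.5, 0.3]
opening: 1.002
```

Run:
```python
from h import *
from mv import *
im,d=ctrl.camera("side"); cv2.imwrite("pics/side6.png",im)
plan((.4578,.1860,.013),99.0)
im,d=ctrl.camera("top"); cv2.imwrite("pics/top6.png",cv2.resize(im[110:250,140:280],None,fx=4,fy=4))
plan((.4578,.1860,.013),99.0)
```

```text
t 13.1 p [0.4595 0.1838 0.0719] q [ 0.14  0.22  1.93 -0.    1.    1.56] open 1.003 F [ 0.7  0.6 -0.4]
axes x [ 0.152 -0.988  0.   ] y [ 0.001  0.    -1.   ] z [0.988 0.152 0.001]
shift units [-0.08  1.96 -0.05]
rot units [-0.000e+00  2.996e+01 -2.000e-02] shift in new axes [0.08 1.96 0.04]
rot units [-0.01 -0.04  0.  ] shift in new axes [-0.08  1.96 -0.04]
t 13.15 p [0.4596 0.184  0.0721] q [ 0.14  0.22  1.93 -0.    1.    1.56] open 1.0 F [-0.   0.5 -0.6]
axes x [ 0.152 -0.988  0.   ] y [ 0.002  0.    -1.   ] z [0.988 0.152 0.002]
shift units [-0.08  1.97 -0.05]
rot units [-0.   29.96 -0.03] shift in new axes [0.08 1.97 0.05]
rot units [-0.02 -0.04  0.  ] shift in new axes [-0.08  1.97 -0.05]
```

View pics/side6.png

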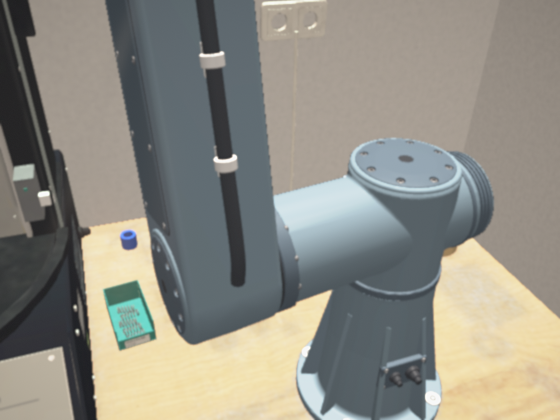

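View pics/top6.png

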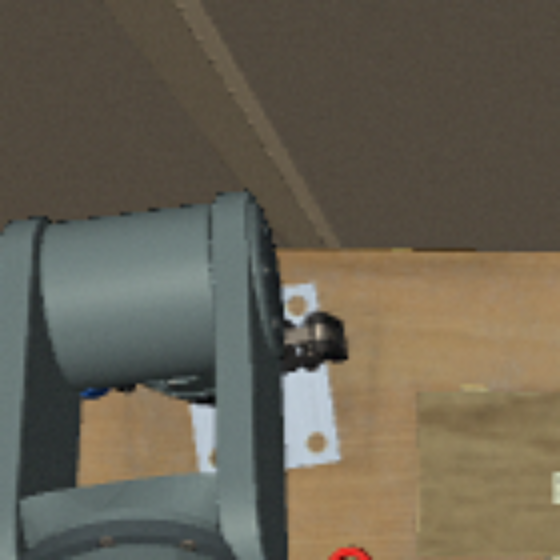

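{"method": "step_arm", "body": {"commands": [[0,0,0,-0.08,0.4,-0.04,1],[0,0,0,0,0.5,0,1],[0,0,0,0,0.5,0,1],[0,0,0,0,0.4,0,1],[0,0,0,0,0.16,0,1],[0,0,0,0,0,0,1]]}}

```text
time_s: 13.75
eef_pos: [0.4564, 0.1865, 0.0116]
eef_rot: [-0.537, 0.537, -0.461, 0.46]
wrist_force: [-0.4, 0.0, 1.0]
opening: 1.0
```

{"method": "step_arm", "body": {"commands": [[0,0,0,0,0,0,0.7],[0,0,0,0,0,0,0.5],[0,0,0,0,0,0,0.3],[0,0,0,0,0,0,0.2],[0,0,0,0,0,0,0.1],[0,0,0,0,0,0,0],[0,0,0,0,0,0,0],[0,0,0,0,0,0,0],[0,0,0,0,0,0,0]]}}

```text
time_s: 14.65
eef_pos: [0.4573, 0.1866, 0.0127]
eef_rot: [0.537, -0.537, 0.46, -0.46]
wrist_force: [-0.9, -0.4, 6.3]
opening: 0.132
```

Run:
```python
from h import *
from mv import *
im,d=ctrl.camera("top"); cv2.imwrite("pics/top7f.png",im)
plan((.4578,.1860,.013),99.0)
cv2.imwrite("pics/top7.png",cv2.resize(im[110:250,140:280],None,fx=4,fy=4))
```

```text
t 14.7 p [0.4574 0.1866 0.0127] q [ 0.15  0.33  1.94 -0.    0.87  1.56] open 0.131 F [-1.4 -0.3  5.3]
axes x [ 0.153 -0.988  0.   ] y [ 0.001  0.    -1.   ] z [0.988 0.153 0.001]
shift units [ 0.02 -0.01  0.01]
rot units [-0.000e+00  2.997e+01 -1.000e-02] shift in new axes [-0.02 -0.01 -0.01]
rot units [-0.01 -0.03  0.  ] shift in new axes [ 0.02 -0.01  0.01]
```

View pics/top7.png

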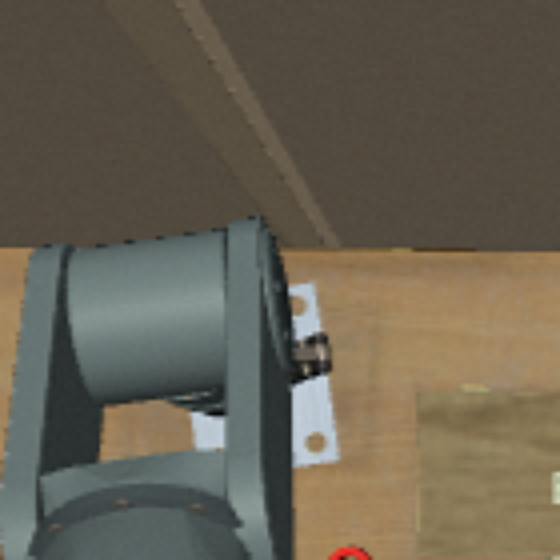

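```bash
cat >> meas.py <<'E'
def holec(im,uv,z,c="top",rad=4.5):
    sat=cv2.cvtColor(im,cv2.COLOR_BGR2HSV)[...,1];p,x0,y0,s=ring_center(sat,uv);w=np.clip(p.astype(float)-40,0,None)
    yy,xx=np.mgrid[:p.shape[0],:p.shape[1]];w*=(np.hypot(xx-8.5*s,yy-8.5*s)<rad*s)
    q=topx(x0,y0,s,((w*xx).sum()/w.sum(),(w*yy).sum()/w.sum()));return np.round(q,2),world(c,q,z).round(4)
E
python3 - <<'E'
from meas import *
for n in ["top0","top7f"]: print(n,holec(cv2.imread(f"pics/{n}.png"),(219,220.5),.0025))
E
```

```text
top0 (array([218.81, 220.27]), array([0.4139, 0.1422, 0.0025]))
top7f (array([218.7 , 220.25]), array([0.414 , 0.1425, 0.0025]))
```

{"method": "step_arm", "body": {"commands": [[0,0,0,0,-0.1,0,0],[0,0,0,0,-0.3,0,0],[0,0,0,0,-0.6,0,0],[0,0,0,0,-0.8,0,0],[0,0,0,0,-0.8,0,0],[0,0,0,0,-0.8,0,0],[0,0,0,0,-0.8,0,0],[0,0,0,0,-0.6,0,0],[0,0,0,0,0,0,0],[0,0.72,0,0,0,0,0]]}}

```text
time_s: 15.7
eef_pos: [0.4568, 0.1865, 0.1563]
eef_rot: [0.519, -0.519, 0.48, -0.48]
wrist_force: [-1.6, 0.4, -2.9]
opening: 0.13
```

{"method": "step_arm", "body": {"commands": [[0,0,0,0,0,0,0]]}}

```text
time_s: 15.8
eef_pos: [0.4562, 0.1864, 0.1553]
eef_rot: [-0.519, 0.519, -0.481, 0.48]
wrist_force: [-0.1, 0.2, -2.7]
opening: 0.133
```

Run:
```python
from h import *
from mv import *
im,d=ctrl.camera("side"); cv2.imwrite("pics/side8.png",im)
plan((.4609,-.2450,.13),94.5)
im,d=ctrl.camera("top"); cv2.imwrite("pics/top8.png",im)
plan((.4609,-.2450,.13),94.5)
```

```text
t 15.85 p [0.4561 0.1864 0.1552] q [0.15 0.08 1.88 0.   1.18 1.64] open 0.131 F [-0.1  0.4 -3.4]
axes x [ 0.079 -0.997  0.   ] y [-0.002 -0.    -1.   ] z [ 0.997  0.079 -0.002]
shift units [14.35  0.84 -0.98]
rot units [  0.   -29.99  -0.03] shift in new axes [-14.35   0.84   0.97]
rot units [0.02 0.01 0.  ] shift in new axes [14.35  0.84 -0.97]
t 15.9 p [0.4562 0.1864 0.1552] q [0.15 0.08 1.88 0.   1.18 1.64] open 0.121 F [-0.1 -0.4 -2. ]
axes x [ 0.08  -0.997  0.   ] y [-0.002 -0.    -1.   ] z [ 0.997  0.08  -0.002]
shift units [14.35  0.84 -0.99]
rot units [  0.   -29.99  -0.03] shift in new axes [-14.35   0.84   0.97]
rot units [0.02 0.01 0.  ] shift in new axes [14.35  0.84 -0.97]
```

View pics/side8.png

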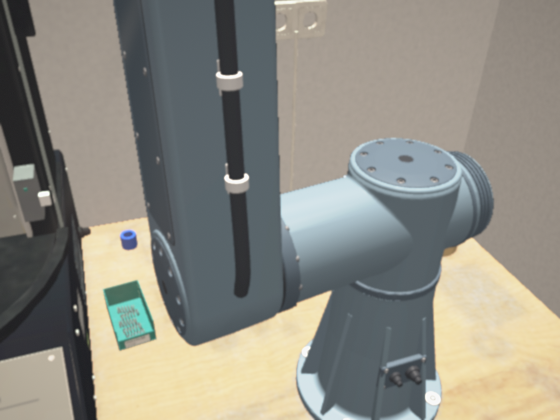

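View pics/top8.png

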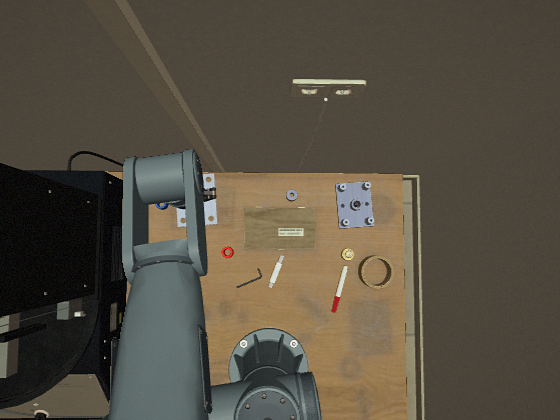

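{"method": "step_arm", "body": {"commands": [[0,0,0,0.4,0,0,0],[0,0,0,0.8,0,0,0],[0,0,0,0.9,0,-0.06,0],[0,0,0,0.9,0,-0.06,0],[0,0,0,0.9,0,-0.06,0],[0,0,0,0.9,0,-0.06,0],[0,0,0,0.9,0,-0.06,0],[0,0,0,0.9,0,-0.06,0],[0,0,0,0.9,0,-0.06,0],[0,0,0,0.9,0,-0.06,0]]}}

```text
time_s: 16.9
eef_pos: [0.4618, -0.0676, 0.156]
eef_rot: [-0.519, 0.519, -0.48, 0.48]
wrist_force: [0.4, -0.4, -1.6]
opening: 0.13
```

{"method": "step_arm", "body": {"commands": [[0,0,0,0.9,0,-0.06,0],[0,0,0,0.9,0,-0.06,0],[0,0,0,0.9,0,-0.06,0],[0,0,0,0.9,0,-0.06,0],[0,0,0,0.9,0.2,-0.06,0],[0,0,0,0.9,0.3,-0.06,0],[0,0,0,0.55,0.3,-0.07,0],[0,0,0,0,0,0,0],[0,0,0,0,0,0,0]]}}

```text
time_s: 17.8
eef_pos: [0.4627, -0.2443, 0.1315]
eef_rot: [0.519, -0.519, 0.481, -0.479]
wrist_force: [0.1, 0.4, -2.4]
opening: 0.13
```

Run:
```python
from h import *
from mv import *
im,d=ctrl.camera("side"); cv2.imwrite("pics/side9.png",im)
plan((.4609,-.2450,.0737),94.5)
im,d=ctrl.camera("top"); cv2.imwrite("pics/top9.png",cv2.resize(im[120:260,280:420],None,fx=4,fy=4))
plan((.4609,-.2450,.0737),94.5)
```

```text
t 17.85 p [ 0.4631 -0.244   0.132 ] q [-0.71  0.18  1.82  0.    1.14  0.78] open 0.128 F [ 0.2 -0.4 -1.7]
axes x [ 0.078 -0.997 -0.001] y [-0.001  0.001 -1.   ] z [ 0.997  0.078 -0.001]
shift units [ 0.03  1.94 -0.07]
rot units [2.e-02 3.e+01 1.e-02] shift in new axes [-0.03  1.94  0.08]
rot units [ 0.01 -0.   -0.01] shift in new axes [ 0.03  1.94 -0.08]
t 17.9 p [ 0.4634 -0.2439  0.1323] q [-0.71  0.18  1.82  0.    1.14  0.78] open 0.129 F [ 0.2  1.  -2.6]
axes x [ 0.079 -0.997 -0.001] y [-0.     0.001 -1.   ] z [ 0.997  0.079 -0.   ]
shift units [ 0.03  1.95 -0.08]
rot units [-1.000e-02 -2.999e+01 -0.000e+00] shift in new axes [-0.03  1.95  0.08]
rot units [ 0.    0.01 -0.01] shift in new axes [ 0.03  1.95 -0.08]
```

View pics/side9.png

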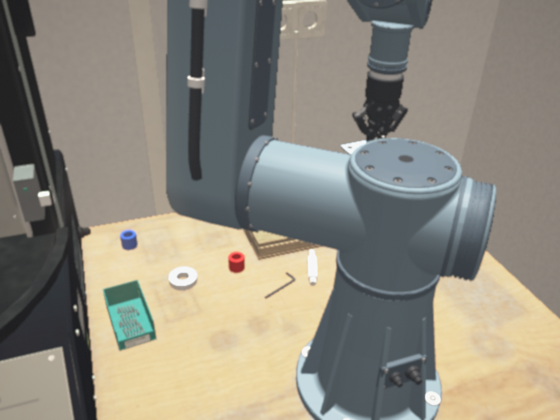

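View pics/top9.png

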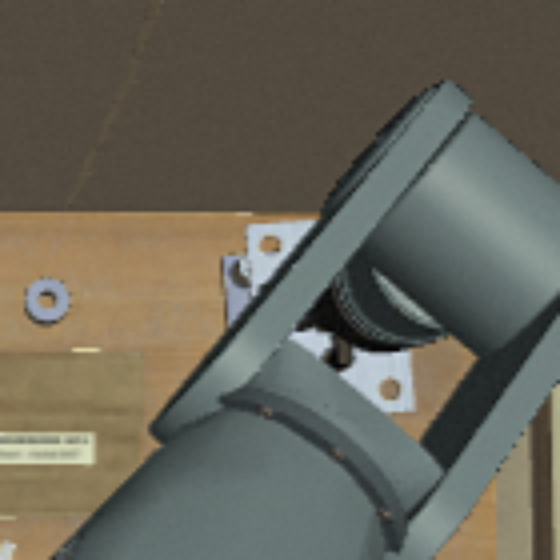

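{"method": "step_arm", "body": {"commands": [[0,0,0,0.03,0.2,-0.07,0],[0,0,0,0,0.4,0,0],[0,0,0,0,0.4,0,0],[0,0,0,0,0.4,0,0],[0,0,0,0,0.3,0,0],[0,0,0,0,0.15,0,0],[0,0,0,0,0.05,0,0],[0,0,0,0,0,0,0],[0,0,0,0,0,0,0]]}}

```text
time_s: 18.8
eef_pos: [0.4618, -0.2462, 0.0758]
eef_rot: [0.519, -0.519, 0.48, -0.48]
wrist_force: [-0.0, -0.4, -2.1]
opening: 0.128
```

```bash
cat > fin.py <<'E'
import sys
from meas import *
from mv import *
n=sys.argv[1]
im,d=ctrl.camera("top"); cv2.imwrite(f"pics/{n}f.png",im);np.save(n+".npy",d)
plan((.4609,-.2450,.0737),94.5)
o,c,R=pose()
v=(.46142,-.24669,np.radians(4.5));ca,sa=np.cos(v[2]),np.sin(v[2])
b=cv2.resize(im[165:240,325:385],None,fx=8,fy=8,interpolation=cv2.INTER_CUBIC)
zt=c[2]-.0127+.005
for a in(50,-50):
  for bb in(35,-35):
    for r,z,col in((3,.046,(0,0,255)),(7,zt,(0,255,0))):
      P=[(v[0]+((a+r*np.cos(t))*ca-(bb+r*np.sin(t))*sa)/1e3,v[1]+((a+r*np.cos(t))*sa+(bb+r*np.sin(t))*ca)/1e3,z) for t in np.linspace(0,6.28,24)]
      q=((projm("top",np.array(P)).T-[325,165]+.5)*8).astype(int);cv2.polylines(b,[q.reshape(-1,1,2)],True,col,1)
cv2.imwrite(f"pics/{n}.png",b)
E
python3 fin.py top10
```

```text
t 18.85 p [ 0.4618 -0.2462  0.0759] q [-0.72  0.27  1.85  0.    1.02  0.78] open 0.128 F [-0.8  0.3 -3.2]
axes x [ 0.078 -0.997  0.001] y [ 0.001 -0.001 -1.   ] z [0.997 0.078 0.001]
shift units [-0.04  0.07 -0.03]
rot units [-1.e-02  3.e+01 -1.e-02] shift in new axes [0.04 0.07 0.03]
rot units [-0.01 -0.    0.01] shift in new axes [-0.04  0.07 -0.03]
```

View pics/top10.png

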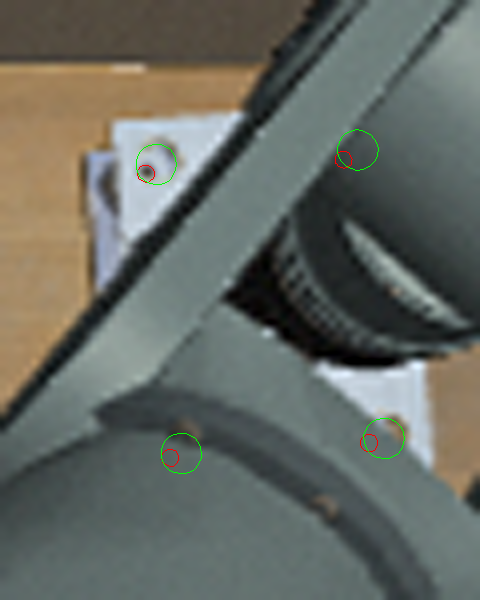

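{"method": "step_arm", "body": {"commands": [[0,0,0,-0.04,0.05,-0.04,0],[0,0,0,0,0,0,0],[0,0,0,0,0,0,0],[0,0,0,0,0,0,0]]}}

```text
time_s: 19.25
eef_pos: [0.4602, -0.2448, 0.0739]
eef_rot: [-0.519, 0.519, -0.48, 0.48]
wrist_force: [-1.4, -1.0, -2.7]
opening: 0.131
```

```bash
python3 fin.py top11
python3 - <<'E'
import cv2,numpy as np
im=cv2.imread("pics/top11f.png")
a=cv2.resize(im[177:197,335:355],None,fx=18,fy=18,interpolation=cv2.INTER_CUBIC)
b=cv2.resize(im[208:228,362:382],None,fx=18,fy=18,interpolation=cv2.INTER_CUBIC)
cv2.imwrite("pics/z11.png",np.hstack([a,b]))
E
```

```text
t 19.3 p [ 0.4602 -0.2448  0.0739] q [-0.72  0.27  1.86 -0.    1.02  0.78] open 0.131 F [ 0.4 -0.1 -1.8]
axes x [ 0.078 -0.997  0.   ] y [ 0. -0. -1.] z [0.997 0.078 0.   ]
shift units [0.01 0.01 0.02]
rot units [-0. 30. -0.] shift in new axes [-0.01  0.01 -0.02]
rot units [-0. -0.  0.] shift in new axes [0.01 0.01 0.02]
```

View pics/top11.png

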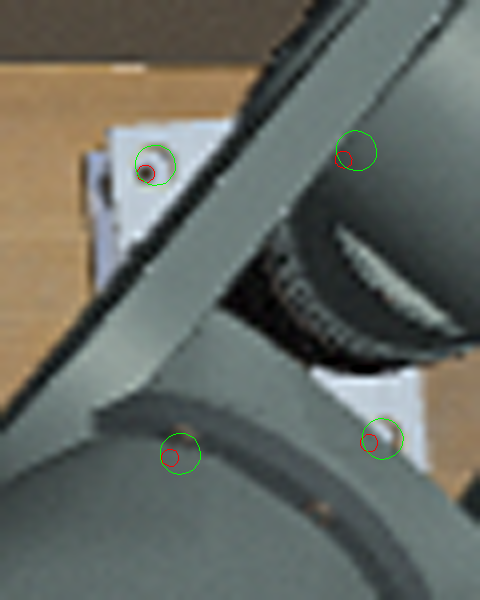

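View pics/z11.png

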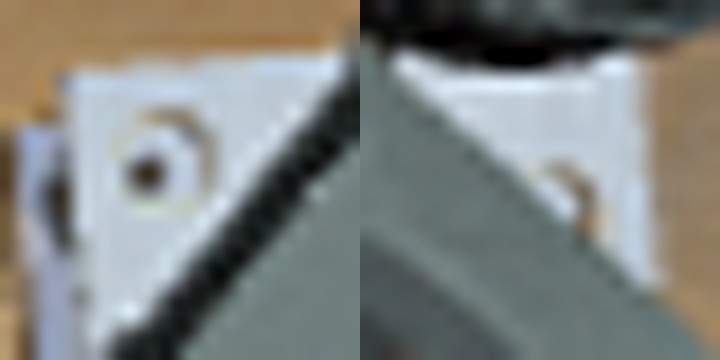

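The holes match the predicted circles: in the full top picture the far-left hole is centred at about (343.7,185.3), predicted (343.9,185.0), with its thread visible inside at about (342.6,186). The near-right hole's rim matches too, at about (372,219). I let it settle and take a final check.

{"method": "step_arm", "body": {"commands": [[0,0,0,0,0,0,0],[0,0,0,0,0,0,0],[0,0,0,0,0,0,0],[0,0,0,0,0,0,0]]}}

```text
time_s: 19.7
eef_pos: [0.4601, -0.2447, 0.0738]
eef_rot: [0.519, -0.519, 0.48, -0.48]
wrist_force: [0.6, -0.2, -2.9]
opening: 0.129
```

Run:
```python
from mv import *
plan((.4609,-.2450,.0737),94.5)
print(ctrl.hand_in())
```

```text
t 19.7 p [ 0.4601 -0.2447  0.0738] q [-0.72  0.27  1.86  0.    1.02  0.78] open 0.129 F [ 0.6 -0.2 -2.9]
axes x [ 0.078 -0.997 -0.   ] y [-0.  0. -1.] z [ 0.997  0.078 -0.   ]
shift units [0.01 0.   0.02]
rot units [ 0. 30.  0.] shift in new axes [-0.01  0.   -0.02]
rot units [ 0. -0. -0.] shift in new axes [0.01 0.   0.02]
the job is handed in; nothing more can be done
None
```

I put the thin-walled sleeve (top picture, about (255,188)) down on the flange's pin and let it go. I then lifted the cover by its handle and handed the job in at 19.7 s, still holding it level over the flange. No verdict was reported.

**Sleeve:** After release, the top view showed it round the pin, about 1–1.5 mm off the pin centre. Depth put its top at about 40 mm, against 42 mm expected when fully down.

**Cover:** Its underside was about 61 mm up, roughly 15 mm above the bosses. The grip was holding (opening 0.13), and the wrist read only the cover's weight, about 2–3 N.

**Hole alignment:** Two diagonally opposite holes could be seen. Both matched their predicted places over the threads to within about 1 mm, and the thread showed in the one that was fully visible. The arm hid the other two.

**Disagreements and gaps:**
- The two cameras disagreed by about 3–4 mm in x and 2 mm in y. I measured the displacements in the top camera alone and corrected y by about 1.5 mm from the two grasps.
- The arm hid the sleeve's grasp and its placing, so I went by measured position and wrist force there.
- I did not measure the narrow sleeve, ring gauge and brass weight again at the end. The narrow sleeve and ring gauge looked unmoved in later pictures taken on the way, and the weight did after the sleeve was placed.

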